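# Tighten the jig's locknut while a spanner holds the stud

### The job

Tighten the lever locknut on the jig fully, clockwise seen from above, without letting the stud inside it turn along. First drop the spanner whose jaw fits onto the stud's flats, its handle lying level on the jig's rest beside the stop pin, so that the pin holds the stud still; then swing the locknut's lever round by its upright grip until it is tight. Leave the spanner in place on the stud.

Things in the scene. Friction and masses are not known exactly. Their poses are not given: they have to be found in the camera images.
- spanner: Loose steel open-ended spanner with the wide jaw (slot 22 mm wide, 53 deep; head 50 wide), flat on the table left or right of the jig; 199 mm long, 14 thick, handle 18 wide. Origin: underside of the handle, mid-length: grip here. +x runs along the handle away from the jaw; jaw centre (goes over the stud) at x = -70 mm. A like spanner with a 10 mm slot does not fit.
- fixture: Fixed jig, grey plate 110x215x10 mm. Origin: on the stud's axis at table height; z up, +y to the dark rest block (26 mm wide, centred at y = 125). Stud shoulder and rest top, on which the spanner lies, are 38 mm high. Stop pin 14 mm thick at x = 28, y = 125, top 66: the handle goes along +y, on the pin's -x side (12 mm gap), and swings onto it.
- stud (a joint): Turn of the stud, rad, clockwise from above positive; starts at -0.15 to 0. Its tang, 16 mm thick, 42 long, ends in a ridge 62 mm high; at 0 its length lies along the jig's y. Turns easily, stays put; without the spanner it turns along with the nut, with it play allows about +0.25.
- locknut (a joint): Turn of the dark hex nut on the stud, rad, clockwise from above positive; starts at 0 to 0.25, tight at the stop at 1.2. Friction 0.22 N m, stays put. Its bar has an upright round grip, 18 mm thick, 32 to 90 mm above the table, 92 mm from the stud's axis, at the angle -0.87 - stud - locknut (counterclockwise from the jig's x axis).

How it is judged:
By the outcome, as a careful person would: the job done as asked, in the order asked, and still so for the second after the job is handed in, with the robot touching nothing.
It also fails if it takes over 51 s, if anything falls off the work surface, if the arm or the gripper's body presses on something with over 40 N, if the wrist force passes 120 N, or if a joint passes its speed limit or range.

### The arm

A 7-joint arm with a two-finger parallel gripper is mounted at the origin on a cart in front of the work surface, level with it; the furniture and walls round the work are solid. World frame = base frame: x ahead of the robot, y to its left, z up, the work surface at z = 0. Lengths are in m, angles in rad, forces in N, time in s.
With the tool pointing down it reaches from about 0.35 to 0.775 m from the base axis. Payload 3.1 kg.
Tool frame: the origin (TCP) lies at the very end of the fingers, on their centre line; the grasp point (between the pads) lies 19 mm behind it; z points along the fingers, y is the line along which they close (so a half turn about z gives the same grasp; the last joint's range is limited). The gripper opens to 85 mm and grips with 20 to 120 N. Pads are 22 mm wide; open, the fingers measure 114 mm over their backs; the gripper's body (76 mm by 85 mm) begins 54 mm behind the grasp point. The pads swing forward as they close: fully open they stand 13 mm farther back than shut.
Start: joints at [1.229, 0.311, 0.014, 1.512, -0.004, 1.319, -0.027], TCP at [0.162, -0.525, 0.231] pointing down, gripper open.
Joint ranges: [-2.7, 2.7], [-0.3, 1.91], [-1.27, 1.3], [0.12, 2.57], [-1.44, 4.58], [0.2, 2.03], [-3.05, 3.05]. Speed limits (rad/s): [2.79, 2.79, 3.14, 3.14, 3.14, 3.14, 3.14].

### API

Orientations are given as a rotation vector (axis times angle).
In Python, from cell import observe, imaging, env gives the robot as it stands.
- The arm moves only by the tool servo_tool, never from a script. Its argument "plan" is a list that holds one entry, the list of rows, each a list of 7 numbers: the shift along the tool's x, y, z in m, then the turn, a rotation vector about the tool's x, y, z in rad, then the finger opening in m, from 0 to 0.0854. A call has 1 to 10 rows; each row shifts and turns the commanded pose from where the row before left it, along the tool's axes as they then stand; what a row does not reach is not made up. A row lasts 1/10 s, in which the tool goes at most 50 mm and 8.59 degrees, less where a joint would pass 70% of its speed; a pose out of reach is approached as far as the arm can. A call is refused whole if a number of a shift passes 0.05 or a number of a turn 0.15, either way. A call with a gripper value outside its range is refused whole. The fingers move at their own pace and stop on an object; the grip force is fixed at half the most. Time passes only in rows, so rows that do not move let the fingers close. It gives the time, the measured TCP pose, the force, the opening and the grip force at its end, in the units of the state.
- observe(): the state, without advancing time (a new reading comes with each control period).
- imaging.get_image(name): name is "scene" or "top"; returns the picture (480x640x3 uint8, blue, green, red); there is no depth.
- imaging.get_calibration(name): a dict with "intrinsics" (3x3 intrinsics, pixels), "k1" (the pictures are not rectified: a ray, as slopes to the right and down, at radius r is drawn at 1 + k1 r^2 times it, then the intrinsics apply), "world_to_cam" (4x4, takes a point from world to camera coordinates). Camera axes: x right, y down, z forward; pixel columns grow to the right and rows downward; lengths in m; the calibration is good to about 2 mm. A picture is of the moment at which its call begins. get_calibration takes no time and is no camera call.
- env.job_done(): hands the job in; it is judged then, once.
The state is a dict: "time": time; "qpos": joint angles; "joint_vel": joint speeds; "effort": joint torques, N m; "eef_pos": TCP position; "tool_rot": TCP orientation; "force": force on the tool from outside, world axes, zero at the start; "torque": the same for the moment, N m; "finger_gap": opening from 0.0 (shut) to 1.0 (fully open); "gripper_force": force on a finger pad.
Only numpy, scipy, OpenCV 4.12 (cv2) and the standard library are available. Lean on these libraries where they do the work, as an engineer would, in place of code of your own. Each camera call takes 0.05 s, during which the arm holds its last target. There are 200 camera calls.

## Working session

There is one attempt and no reset: what is moved stays moved. The work goes in short steps, Python scripts to look and compute and a tool call to move; the robot and the scene stay as the last step left them, time stands still between calls to the robot, and variables do not carry over. Pictures are saved under pics/ and viewed, at most 12 in all, crops included, and the job is handed in when it is done.

Besides the shell and the picture viewer there is one more tool, called after "Emit:" as name([rows], argument=value, ...), one row to a line, values as JSON. servo_tool: Moves the arm, as the interface text tells. Its arguments: {"type":"object","properties":{"plan":{"type":"array","items":{"type":"array","items":{"type":"array","items":{"type":"number"}}}}},"required":["plan"]}

```bash
ls; mkdir -p pics
cat > h.py <<'E'
import numpy as np, cv2
from cell import observe, imaging, env
from scipy.spatial.transform import Rotation as R
def ray(name,uv):
    c=imaging.get_calibration(name);K=np.array(c['intrinsics']);T=np.array(c['world_to_cam'])
    uv=np.atleast_2d(np.array(uv,float))
    d=np.c_[(uv[:,0]-K[0,2])/K[0,0],(uv[:,1]-K[1,2])/K[1,1]]
    u=d.copy()
    for _ in range(20): u=d/(1+c['k1']*(u**2).sum(1,keepdims=True))
    D=np.c_[u,np.ones(len(u))]@T[:3,:3]
    return -T[:3,:3].T@T[:3,3],D
def onz(name,uv,z):
    o,D=ray(name,uv); return o+D*((z-o[2])/D[:,2])[:,None]
def proj(name,P):
    c=imaging.get_calibration(name);K=np.array(c['intrinsics']);T=np.array(c['world_to_cam'])
    q=np.atleast_2d(P)@T[:3,:3].T+T[:3,3];s=q[:,:2]/q[:,2:]
    s=s*(1+c['k1']*(s**2).sum(1,keepdims=True))
    return s@K[:2,:2].T+K[:2,2]
E
python3 - <<'E'
from h import *
for n in('scene','top'):
    cv2.imwrite(f'pics/{n}0.png',imaging.get_image(n)); c=imaging.get_calibration(n);print(n,c, ray(n,[[320,240]]))
print(observe())
E
```

```text
pics
scene {'intrinsics': array([[536.98353975,   0.        , 318.02957749],
       [  0.        , 536.98353975, 243.25532933],
       [  0.        ,   0.        ,   1.        ]]), 'k1': -0.02103516341442719, 'world_to_cam': array([[-0.43758064, -0.89912625,  0.00975502,  0.27440752],
       [-0.50637562,  0.2374455 , -0.8289773 ,  0.32529373],
       [ 0.74303897, -0.36768412, -0.55919716,  0.75332119],
       [ 0.        ,  0.        ,  0.        ,  1.        ]])} (array([-0.27495078,  0.44647172,  0.68823934]), array([[ 0.74450308, -0.37242286, -0.55413589]]))
top {'intrinsics': array([[616.84060097,   0.        , 320.11859842],
       [  0.        , 616.84060097, 244.76986234],
       [  0.        ,   0.        ,   1.        ]]), 'k1': -0.11942227697748464, 'world_to_cam': array([[ 0.00802456, -0.99989894, -0.01173485,  0.0385586 ],
       [-0.98636686, -0.00598594, -0.16445236,  0.55984957],
       [ 0.16436549,  0.01289453, -0.98631522,  1.43208726],
       [ 0.        ,  0.        ,  0.        ,  1.        ]])} (array([0.31652192, 0.02343984, 1.50501052]), array([[ 0.17199131,  0.01313306, -0.98504129]]))
{'time': 0.1, 'qpos': array([ 1.22928791,  0.31167955,  0.01399561,  1.51291045, -0.00438473,
        1.31922764, -0.02723986]), 'joint_vel': array([ 0.00011665, -0.00247581, -0.00089039, -0.00626543, -0.00019394,
        0.0021629 ,  0.00114424]), 'effort': array([ 1.06497373e-03, -3.80858982e+01,  1.47001203e-01, -2.31243503e+01,
        1.24103026e-02,  8.12830607e-03,  3.35505405e-06]), 'eef_pos': array([ 0.16224362, -0.52482393,  0.23030561]), 'tool_rot': array([-3.10422477e+00, -4.68913746e-01,  6.80241966e-04]), 'force': array([-0.41057506,  0.60915682,  0.25213064]), 'torque': array([-0.01598871,  0.00416865, -0.00854443]), 'gripper_force': 0.0, 'finger_gap': 0.9978837632726109}
```

View pics/top0.png

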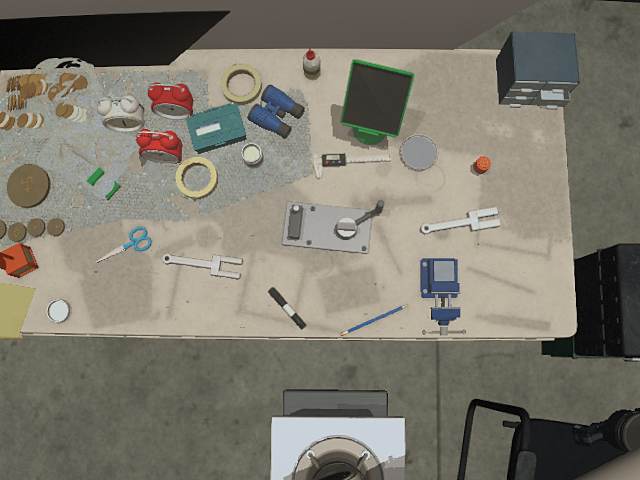

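View pics/scene0.png

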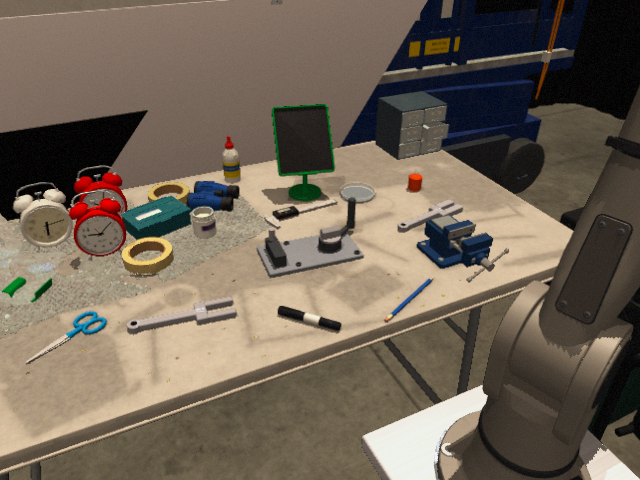

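The top view shows the wide-jaw spanner at left (handle end at 168,259, jaw at 240,266). The jig is at (328,228), with its stud near (346,228), the grip top near (378,207), and the rest at (294,222). The narrow spanner is at right (460,222). I'll zoom in next.

Run:
```python
from h import *
im=cv2.imread('pics/top0.png')
a=cv2.resize(im[192:287,150:390],None,fx=3.33,fy=3.33,interpolation=cv2.INTER_CUBIC)
s=cv2.imread('pics/scene0.png')
b=cv2.resize(s[190:280,245:375],None,fx=3,fy=3,interpolation=cv2.INTER_CUBIC)
c=np.zeros((a.shape[0]+270,800,3),np.uint8);c[:a.shape[0],:a.shape[1]]=a[:,:800];c[a.shape[0]:,:390]=b[:270]
b2=cv2.resize(s[285:345,120:250],None,fx=3,fy=3,interpolation=cv2.INTER_CUBIC);c[a.shape[0]:a.shape[0]+180,400:790]=b2
cv2.imwrite('pics/crop1.png',c);print(c.shape)
# spanner mask
g=im[235:290,155:250].astype(int)
hsv=cv2.cvtColor(im,cv2.COLOR_BGR2HSV)
for p in [(264,190),(264,205),(266,235),(280,200),(228,315)]: print(p,im[p],hsv[p])
```

```text
(586, 800, 3)
(264, 190) [175 181 186] [ 16  15 186]
(264, 205) [190 195 201] [ 14  14 201]
(266, 235) [164 182 191] [ 20  36 191]
(280, 200) [161 178 187] [ 20  35 187]
(228, 315) [166 170 170] [ 30   6 170]
```

View pics/crop1.png

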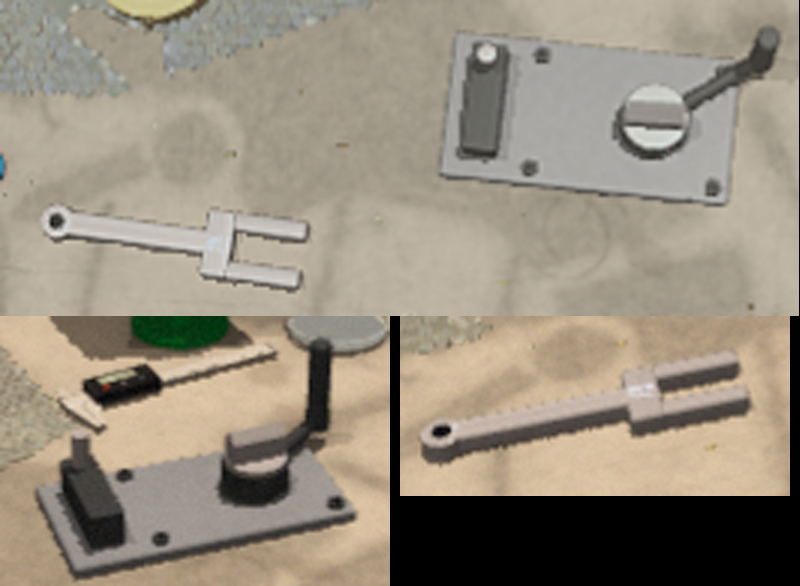

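The left spanner has the wide slot. The stud tang lies nearly along the jig's y axis, and the pin is at the rest's upper end. Next I'll measure the positions.

```bash
cat > m.py <<'E'
from h import *
im=cv2.imread('pics/top0.png')
up=cv2.resize(im,None,fx=4,fy=4,interpolation=cv2.INTER_CUBIC)
hsv=cv2.cvtColor(up,cv2.COLOR_BGR2HSV)
def comp(mask,seed):
    n,l,s,c=cv2.connectedComponentsWithStats(mask.astype(np.uint8))
    sx,sy=seed; k=l[int(sy*4),int(sx*4)]; assert k>0,seed
    ys,xs=np.where(l==k); return np.c_[(xs+.5)/4-.5,(ys+.5)/4-.5]
sp=comp((hsv[...,1]<24)&(hsv[...,2]>150)&(np.indices(hsv.shape[:2])[0]>235*4)&(np.indices(hsv.shape[:2])[1]<256*4),(196,263))
P=onz('top',sp,.014)[:,:2]
rc=cv2.minAreaRect((P*1000).astype(np.float32)); print('spanner rect mm',rc)
b=cv2.boxPoints(rc)/1000
# axis
e=b[1]-b[0],b[2]-b[1]; ax=max(e,key=np.linalg.norm); ax=ax/np.linalg.norm(ax)
if ax[1]<0: ax=-ax
s=(P-np.array(rc[0])/1000)@ax; n=(P-np.array(rc[0])/1000)@np.array([-ax[1],ax[0]])
print('ext',s.min(),s.max()); 
hm=(s>-.01)&(s<.07)
# handle line from centres of both ends
A=np.polyfit(s[hm],n[hm],1); print('handle offset,slope',A[1],A[0],'width',[np.ptp(n[abs(s-t)<.001]) for t in(0,.03,.06)])
ang=np.arctan2(ax[1],ax[0])+np.arctan(A[0]); mid=np.array(rc[0])/1000+np.array([-ax[1],ax[0]])*A[1]
print('origin',mid,'ang +x',np.degrees(ang))
pc=np.array([(457,32),(740,58),(728,203),(441,175)])/3.3333+[150,192]
Q=onz('top',pc,.01)[:,:2];print('plate',Q,np.linalg.norm(Q-np.roll(Q,-1,0),axis=1),Q.mean(0))
pin=onz('top',np.array([[487,50]])/3.333+[150,192],.066)[0];print('pin',pin)
rid=onz('top',np.array([[656,114],[627,112],[684,116]])/3.333+[150,192],.062);print('ridge',rid)
grip=onz('top',np.array([[769,36]])/3.333+[150,192],.09);print('grip',grip)
E
python3 m.py
```

```text
spanner rect mm ((518.9649047851562, 335.75091552734375), (197.45167541503906, 48.778846740722656), 82.63631439208984)
ext -0.09872588116435795 0.09872578843670352
handle offset,slope 0.0002515464204115534 -0.002270417148536192 width [np.float64(0.015260416029353734), np.float64(0.01642626580234209), np.float64(0.01531231833269319)]
origin [0.51871543 0.33578316] ang +x 82.5062426521383
plate [[ 0.67414419  0.1260846 ]
 [ 0.65542333 -0.08506257]
 [ 0.54617108 -0.07554897]
 [ 0.56576656  0.1360393 ]] [0.21197547 0.10966568 0.21249371 0.10883385] [0.61037629 0.02537809]
pin [0.64757547 0.10041492 0.066     ]
ridge [[ 6.02239644e-01 -2.09761417e-02  6.20000000e-02]
 [ 6.03573694e-01 -2.35474373e-04  6.20000000e-02]
 [ 6.00903906e-01 -4.09968311e-02  6.20000000e-02]]
grip [[ 0.65333891 -0.09991396  0.09      ]]
```

Emit:
servo_tool([
  [[0,0,0,0,0,-0.1425,0.06],[0,0,0,0,0,-0.1425,0.06],[0,0,0,0,0,-0.1425,0.06],[0,0,0,0,0,-0.1425,0.06],[0,0,0,0,0,-0.1425,0.06],[0,0,0,0,0,-0.1425,0.06],[0,0,0,0,0,-0.1425,0.06],[0,0,0,0,0,-0.1425,0.06],[0.0344,0.0277,0,0,0,0,0.06],[0.0344,0.0277,0,0,0,0,0.06]],
])

```text
time: 1.1
eef_pos: [0.2255, -0.4644, 0.2305]
tool_rot: [-2.366, -2.065, -0.0]
force: [1.0, -0.2, -0.1]
finger_gap: 0.704
gripper_force: 0.0
```

```bash
cat >> h.py <<'E'
def go(x,y,z,head=None):
    s=observe();M=R.from_rotvec(s['tool_rot']);p=s['eef_pos'];A=M.as_matrix()
    h=np.degrees(np.arctan2(A[1,0],A[0,0]))
    print('t',s['time'],'pos',p.round(4),'head x',h.round(2),'zaxis',A[:,2].round(4),'F',s['force'].round(1),'gap',round(s['finger_gap']*.0854,4),'gf',s['gripper_force'],'q',s['qpos'].round(2))
    d=A.T@(np.array([x,y,z])-p);print('shift tool',d.round(4),'n',np.linalg.norm(d)/.05)
    if head is not None:print('turn z',-np.radians(head-h).round(4))
E
python3 - <<'E'
from h import *
go(.45,-.25,.23,82.5)
S=np.array([.6085,-.0216,0]);a=np.radians(-5.15);x=np.array([np.cos(a),np.sin(a),0]);y=np.array([-x[1],x[0],0]);z=np.array([0,0,1])
pts=[S+.062*z,S+.062*z+.021*y,S+.062*z-.021*y,S+.028*x+.125*y+.066*z,S+.125*y+.038*z]
for n in('top','scene'):
    im=cv2.imread(f'pics/{n}0.png');k=4
    x0,y0=(280,195) if n=='top' else (250,190)
    c=cv2.resize(im[y0:y0+70 if n=='top' else y0+90,x0:x0+115],None,fx=k,fy=k,interpolation=cv2.INTER_CUBIC)
    for u in proj(n,np.array(pts)): cv2.circle(c,tuple(int(v) for v in ((u-[x0,y0]+.5)*k)),2,(0,0,255),-1)
    if n=='top': C=c
    else: C=np.vstack([C,c[:320]])
cv2.imwrite('pics/ov.png',C)
E
```

```text
t 1.1 pos [ 0.2255 -0.4644  0.2305] head x 82.23 zaxis [-6.0e-04  1.1e-03 -1.0e+00] F [ 1.  -0.2 -0.1] gap 0.0601 gf 0.0 q [ 1.26  0.25 -0.21  1.6   0.05  1.3   0.9 ]
shift tool [0.2427 0.1934 0.0006] n 6.2079439719930445
turn z -0.0047
```

View pics/ov.png

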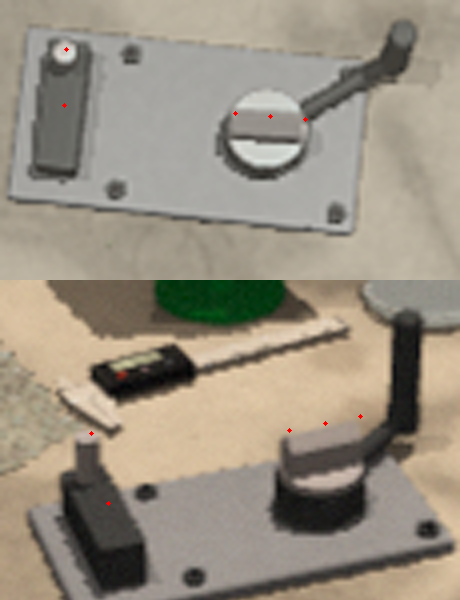

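The overlay shows my stud estimate about 1 px off: the dots sit too far right in the top view and too high in the scene view. I'll zoom in on the tang while moving on towards the spanner.

Emit:
servo_tool([
  [[0.0405,0.0277,0,0,0,0,0.06],[0.0405,0.0277,0,0,0,0,0.06],[0.0405,0.0277,0,0,0,0,0.06],[0.0405,0.0277,0,0,0,0,0.06],[0.0405,0.0277,0,0,0,0,0.06],[0.0405,0.0277,0,0,0,0,0.06],[0.0405,0.0277,0,0,0,0,0.06],[0.049,0,0,0,0,0,0.06],[0.049,0,0,0,0,0,0.06],[0.049,0,0,0,0,0,0.06]],
])

```text
time: 2.1
eef_pos: [0.4746, -0.061, 0.2308]
tool_rot: [-2.362, -2.071, 0.001]
force: [0.3, 0.5, -0.3]
finger_gap: 0.707
gripper_force: 0.0
```

Run:
```python
from h import *
go(.5187,.3358,.10,82.5)
t=cv2.imread('pics/top0.png')[212:244,328:368];s=cv2.imread('pics/scene0.png')[218:258,310:348]
f=lambda i:cv2.resize(cv2.normalize(i,None,0,255,cv2.NORM_MINMAX),(400,int(400*i.shape[0]/i.shape[1])),interpolation=cv2.INTER_NEAREST)
a,b=f(t),f(s);h=max(len(a),len(b));C=np.zeros((h,800,3),np.uint8);C[:len(a),:400]=a;C[:len(b),400:]=b
cv2.imwrite('pics/tang.png',C);print(C.shape)
```

```text
t 2.1 pos [ 0.4746 -0.061   0.2308] head x 82.49 zaxis [-8.e-04  1.e-04 -1.e+00] F [ 0.3  0.5 -0.3] gap 0.0603 gf 0.0 q [ 0.56  0.21 -0.55  1.68  0.11  1.29 -0.14]
shift tool [ 0.3992 -0.008   0.1308] n 8.403013171637388
turn z -0.0001
(421, 800, 3)
```

View pics/tang.png

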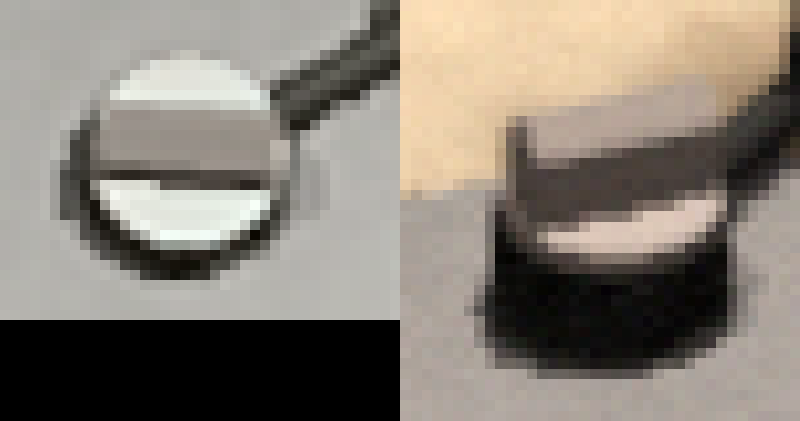

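In the zoomed top view the bright shoulder disc spans (92..280, 55..245) in the zoom, so its centre is at about pixel (346.1, 226.5). The front flat meets the shoulder at v=188.

Run:
```python
from h import *
im=cv2.imread('pics/top0.png');k=8
up=cv2.resize(im[205:250,325:372],None,fx=k,fy=k,interpolation=cv2.INTER_CUBIC)
w=(up.min(2)>195).astype(np.uint8)
ys,xs=np.where(w);print(len(xs))
c,_=cv2.findContours(w,cv2.RETR_EXTERNAL,cv2.CHAIN_APPROX_NONE)
P=np.vstack([q[:,0] for q in c if len(q)>60]).astype(np.float32)
h=cv2.convexHull(P);(el)=cv2.fitEllipse(h);mc=cv2.minEnclosingCircle(P);print(el,mc)
f=lambda u:(np.array(u)+.5)/k-.5+[325,205]
for u in(el[0],mc[0]):print(f(u),onz('top',[f(u)],.038))
g=lambda u:np.array(u,float)/10-.5+[328,212]
print('disc hand',onz('top',[g((186,150))],.038))
print('front flat bottom',onz('top',[g((186,188)),g((270,190)),g((100,182))],.038))
print('tan back edge at z62/50',onz('top',[g((186,107))],.062),onz('top',[g((186,107))],.05))
# scene ridge: candidates of tang upper edge
gs=lambda u:np.array([(u[0]-400),u[1]])/10.526-.5+[310,218]
for u in((525,112),(714,78),(530,165),(716,132)):
  print(u,onz('scene',[gs(u)],.062),onz('scene',[gs(u)],.05))
# lines in top: tan/white boundaries slope
```

```text
6292
((174.1098175048828, 176.36956787109375), (145.9363555908203, 149.20916748046875), 91.88653564453125) ((174.4142303466797, 176.865966796875), 74.74998474121094)
[346.32622719 226.60869598] [[ 0.60598381 -0.02052     0.038     ]]
[346.36427879 226.67074585] [[ 0.60583118 -0.02061229  0.038     ]]
disc hand [[ 0.60624887 -0.01997171  0.038     ]]
front flat bottom [[ 0.59687707 -0.01997955  0.038     ]
 [ 0.59650766 -0.04030926  0.038     ]
 [ 0.59823095  0.00083789  0.038     ]]
tan back edge at z62/50 [[ 0.6119649  -0.01925344  0.062     ]] [[ 0.61442179 -0.01960847  0.05      ]]
(525, 112) [[0.60697783 0.00236685 0.062     ]] [[ 0.62387735 -0.00614309  0.05      ]]
(714, 78) [[ 0.60213501 -0.039262    0.062     ]] [[ 0.61894173 -0.04856963  0.05      ]]
(530, 165) [[0.58846321 0.0103597  0.062     ]] [[0.60500795 0.00200292 0.05      ]]
(716, 132) [[ 0.58343055 -0.02985033  0.062     ]] [[ 0.59987886 -0.03897762  0.05      ]]
```

Emit:
servo_tool([
  [[0.0445,-0.001,0.005,0,0,0,0.06],[0.0445,-0.001,0.005,0,0,0,0.06],[0.0445,-0.001,0.005,0,0,0,0.06],[0.0445,-0.001,0.005,0,0,0,0.06],[0.0445,-0.001,0.01,0,0,0,0.06],[0.0445,-0.001,0.01,0,0,0,0.06],[0.0445,-0.001,0.02,0,0,0,0.06],[0.0445,-0.001,0.02,0,0,0,0.06],[0.0432,0,0.02,0,0,0,0.06],[0,0,0.03,0,0,0,0.06]],
])

```text
time: 3.1
eef_pos: [0.5166, 0.3438, 0.1015]
tool_rot: [-2.347, -2.078, -0.01]
force: [-0.4, 0.3, 0.5]
finger_gap: 0.704
gripper_force: 0.0
```

Run:
```python
from h import *
go(.5187,.3358,.06,82.5)
```

```text
t 3.1 pos [0.5166 0.3438 0.1015] head x 83.05 zaxis [ 3.0e-04  9.5e-03 -1.0e+00] F [-0.4  0.3  0.5] gap 0.0601 gf 0.0 q [-0.2   0.63 -0.63  1.48  0.38  1.16 -1.02]
shift tool [-0.0081  0.0031  0.0414] n 0.8453429392750706
turn z 0.0096
```

Emit:
servo_tool([
  [[-0.008,0.003,0.025,0,0,0,0.06],[0,0,0.025,0,0,0,0.06],[0,0,0,0,0,0,0.06],[0,0,0,0,0,0,0.06]],
])

```text
time: 3.5
eef_pos: [0.5206, 0.3254, 0.051]
tool_rot: [-2.362, -2.071, 0.002]
force: [0.4, 0.4, 0.5]
finger_gap: 0.701
gripper_force: 0.0
```

Run:
```python
from h import *
go(.5187,.3358,.003,82.5)
im=imaging.get_image('scene');cv2.imwrite('pics/sc1.png',cv2.resize(im[180:400,60:340],None,fx=2.5,fy=2.5))
```

```text
t 3.5 pos [0.5206 0.3254 0.051 ] head x 82.5 zaxis [-1.3e-03 -4.0e-04 -1.0e+00] F [0.4 0.4 0.5] gap 0.0598 gf 0.0 q [-0.19  0.67 -0.6   1.54  0.42  1.06 -1.03]
shift tool [ 0.0101 -0.0032  0.048 ] n 0.9835150713662878
turn z -0.0
```

View pics/sc1.png

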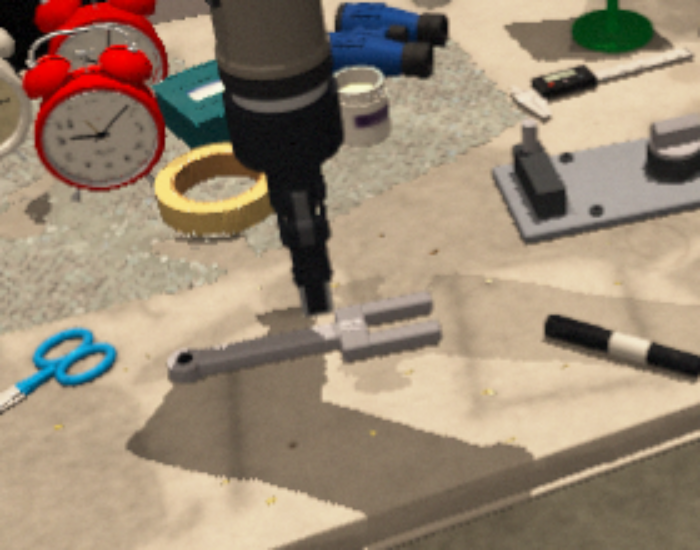

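The gripper is above the handle, straddling it near the head, so it needs to move 10 mm along the handle before it goes down.

Emit:
servo_tool([
  [[0.01,-0.0032,0,0,0,0,0.06],[0,0,0.02,0,0,0,0.06],[0,0,0.02,0,0,0,0.06],[0,0,0.007,0,0,0,0.06],[0,0,0,0,0,0,0.06],[0,0,0,0,0,0,0.0],[0,0,0,0,0,0,0.0],[0,0,0,0,0,0,0.0],[0,0,0,0,0,0,0.0],[0,0,0,0,0,0,0.0]],
])

```text
time: 4.55
eef_pos: [0.5196, 0.3367, 0.0058]
tool_rot: [-2.362, -2.071, -0.003]
force: [-1.5, -1.6, 6.3]
finger_gap: 0.185
gripper_force: 60.8
```

Run:
```python
from h import *
go(.5187,.3358,.12,82.5)
```

```text
t 4.55 pos [0.5196 0.3367 0.0058] head x 82.5 zaxis [ 0.0016  0.0014 -1.    ] F [-1.5 -1.6  6.3] gap 0.0158 gf 60.76350688934326 q [-0.23  0.73 -0.58  1.56  0.45  0.98 -1.07]
shift tool [-0.0008 -0.0006 -0.1142] n 2.285015976616819
turn z 0.0
```

Emit:
servo_tool([
  [[0,0,-0.025,0,0,0,0],[0,0,-0.04,0,0,-0.0524,0],[0,0,-0.04,0,0,0,0],[-0.0397,0.0162,0,0,0,0,0],[-0.0397,0.0162,0,0,0,0,0],[-0.0397,0.0162,0,0,0,0,0],[-0.0397,0.0162,0,0,0,0,0],[-0.0397,0.0162,0,0,0,0,0],[-0.0397,0.0162,0,0,0,0,0],[-0.0397,0.0162,0,0,0,0,0]],
])

```text
time: 5.55
eef_pos: [0.6101, 0.0477, 0.1086]
tool_rot: [-2.307, -2.132, 0.002]
force: [0.9, -0.3, -2.6]
finger_gap: 0.188
gripper_force: 59.9
```

Emit:
servo_tool([
  [[0,0,0,0,0,0,0],[0,0,0,0,0,0,0],[0,0,0,0,0,0,0],[0,0,0,0,0,0,0]],
])

```text
time: 5.95
eef_pos: [0.6096, 0.0522, 0.1092]
tool_rot: [-2.302, -2.136, -0.001]
force: [1.0, -0.7, -2.6]
finger_gap: 0.185
gripper_force: 59.9
```

Run:
```python
from h import *
go(.611,.0507,.075,85.5)
t=imaging.get_image('top');s=imaging.get_image('scene')
cv2.imwrite('pics/top2r.png',t);cv2.imwrite('pics/sc2r.png',s)
C=np.zeros((600,800,3),np.uint8)
C[:300,:480]=cv2.resize(t[180:255,265:385],None,fx=4,fy=4,interpolation=cv2.INTER_CUBIC)
C[300:,:]=cv2.resize(s[165:285,200:520][:,:320],(800,300),interpolation=cv2.INTER_CUBIC)
cv2.imwrite('pics/c2.png',C)
```

```text
t 5.95 pos [0.6096 0.0522 0.1092] head x 85.69 zaxis [-5.0e-04  1.1e-03 -1.0e+00] F [ 1.  -0.7 -2.6] gap 0.0158 gf 59.88198459148407 q [ 0.29  0.6  -0.62  1.49  0.37  1.17 -0.46]
shift tool [-0.0014  0.0015  0.0342] n 0.6854594423779301
turn z 0.0034
```

View pics/c2.png

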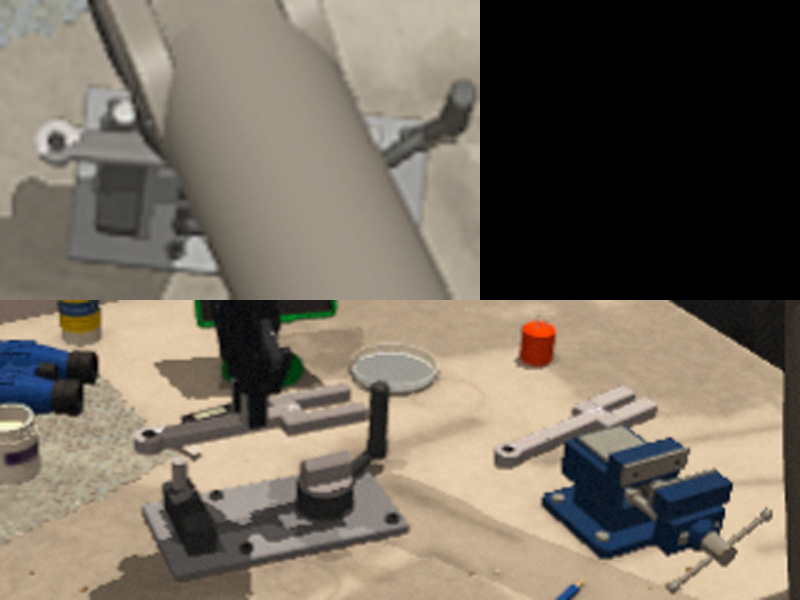

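The spanner is held level above the jig with its jaw over the stud. The ring end is at about (278.5,214.5) in the top view. I'll check the in-hand yaw and position from the ring and the jaw tips.

Run:
```python
from h import *
ring=onz('top',[[265+56/4-.5,180+140/4-.5]],.117);print('ring',ring)
g=lambda u:np.array([200+u[0]/2.5-.5,165+(u[1]-300)/2.5-.5])
print('ring sc',onz('scene',[g((150,438))],.117),'tips',onz('scene',[g((347,387)),g((366,405))],.117))
a=np.radians(85.6);o=np.array([.6096,.0513])
d=np.array([np.cos(a),np.sin(a)]);print('pred ring',o+.0895*d,'tip mid',o-.0995*d)
```

```text
ring [[0.61794965 0.13804899 0.117     ]]
ring sc [[0.61149873 0.14108408 0.117     ]] tips [[ 0.61859884 -0.04344957  0.117     ]
 [ 0.58427473 -0.04359246  0.117     ]]
pred ring [0.61646635 0.14053622] tip mid [ 0.60196646 -0.04790675]
```

Emit:
servo_tool([
  [[-0.0005,0.0015,0.02,0,0,0,0],[0,0,0.015,0,0,0,0],[0,0,0.006,0,0,0,0],[0,0,0.006,0,0,0,0],[0,0,0.005,0,0,0,0],[0,0,0,0,0,0,0]],
])

```text
time: 6.65
eef_pos: [0.6114, 0.0493, 0.0568]
tool_rot: [-2.306, -2.132, 0.001]
force: [-0.3, 0.3, -2.2]
finger_gap: 0.185
gripper_force: 59.9
```

Emit:
servo_tool([
  [[0.001,0,0.004,0,0,0,0],[0,0,0.004,0,0,0,0],[0,0,0.003,0,0,0,0],[0,0,0.002,0,0,0,0],[0,0,0,0,0,0,0]],
])

```text
time: 7.15
eef_pos: [0.6118, 0.0502, 0.0441]
tool_rot: [-2.307, -2.132, 0.0]
force: [1.0, 0.6, -2.2]
finger_gap: 0.187
gripper_force: 59.9
```

Run:
```python
from h import *
go(.611,.0507,.0438,85.5)
t=imaging.get_image('top');s=imaging.get_image('scene')
cv2.imwrite('pics/top3r.png',t);cv2.imwrite('pics/sc3r.png',s)
C=np.zeros((600,700,3),np.uint8)
C[:240,:480]=cv2.resize(t[190:250,265:385],None,fx=4,fy=4,interpolation=cv2.INTER_CUBIC)
C[240:,:]=cv2.resize(s[185:275,240:415],(700,360),interpolation=cv2.INTER_CUBIC)
cv2.imwrite('pics/c3.png',C)
```

```text
t 7.15 pos [0.6118 0.0502 0.0441] head x 85.5 zaxis [-2.e-04 -1.e-04 -1.e+00] F [ 1.   0.6 -2.2] gap 0.016 gf 59.88631188869476 q [ 0.27  0.68 -0.59  1.55  0.41  1.05 -0.5 ]
shift tool [ 0.0004 -0.0008  0.0003] n 0.01928827487738098
turn z -0.0001
```

View pics/c3.png

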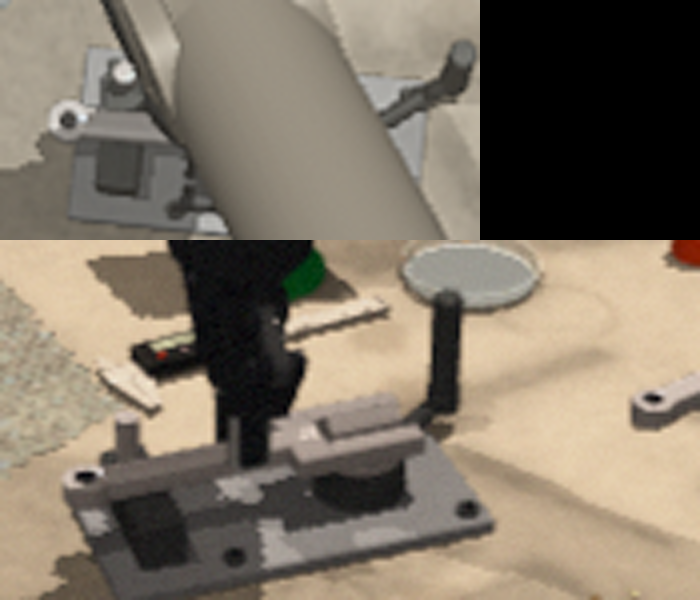

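The jaw surrounds the tang, and the handle is over the rest on the near side of the pin. I'll lower slightly to contact, then release.

Emit:
servo_tool([
  [[0,0,0.001,0,0,0,0],[0,0,0.001,0,0,0,0],[0,0,0,0,0,0,0]],
])

```text
time: 7.55
eef_pos: [0.6121, 0.0503, 0.0437]
tool_rot: [2.306, 2.132, 0.0]
force: [-2.8, -0.8, 4.6]
finger_gap: 0.187
gripper_force: 60.7
```

Emit:
servo_tool([
  [[0,0,0,0,0,0,0.05],[0,0,0,0,0,0,0.05],[0,0,0,0,0,0,0.05],[0,0,0,0,0,0,0.05],[0,0,-0.02,0,0,0,0.05],[0,0,-0.04,0,0,0,0.05],[0,0,-0.04,0,0,0,0.05],[0,0,0,0,0,0,0.05]],
])

```text
time: 8.35
eef_pos: [0.6162, 0.0519, 0.1491]
tool_rot: [2.302, 2.128, 0.017]
force: [1.3, 0.3, 0.9]
finger_gap: 0.587
gripper_force: 0.0
```

Run:
```python
from h import *
go(.65,-.099,.145,85.5)
t=imaging.get_image('top')
cv2.imwrite('pics/top4.png',t)
# grip top: re-measure later
```

```text
t 8.35 pos [0.6162 0.0519 0.1491] head x 85.5 zaxis [ 0.0129  0.0022 -0.9999] F [1.3 0.3 0.9] gap 0.0502 gf 0.0 q [ 0.3   0.57 -0.63  1.43  0.35  1.23 -0.45]
shift tool [-0.1478  0.0455  0.0042] n 3.094284750554337
turn z -0.0001
```

Emit:
servo_tool([
  [[-0.037,0.012,0,0,0,0,0.05],[-0.037,0.012,0,0,0,0,0.05],[-0.037,0.012,0,0,0,0,0.05],[-0.037,0.012,0,0,0,-0.118,0.05],[0,0,0,0,0,-0.125,0.05],[0,0,0,0,0,-0.125,0.05],[0,0,0,0,0,-0.125,0.05],[0,0,0,0,0,-0.125,0.05],[0,0,0,0,0,0,0.05],[0,0,0,0,0,0,0.05]],
])

```text
time: 9.4
eef_pos: [0.6474, -0.1011, 0.141]
tool_rot: [-1.551, -2.729, 0.001]
force: [0.6, 0.4, -0.5]
finger_gap: 0.584
gripper_force: 0.0
```

Run:
```python
from h import *
go(.6527,-.0989,.05,120.9)
t=imaging.get_image('top');s=imaging.get_image('scene')
C=np.zeros((600,700,3),np.uint8)
C[:240,:480]=cv2.resize(t[190:250,275:395],None,fx=4,fy=4,interpolation=cv2.INTER_CUBIC)
C[240:,:]=cv2.resize(s[185:275,240:415],(700,360),interpolation=cv2.INTER_CUBIC)
cv2.imwrite('pics/c5.png',C)
```

```text
t 9.4 pos [ 0.6474 -0.1011  0.141 ] head x 120.77 zaxis [-2.1e-03  3.0e-04 -1.0e+00] F [ 0.6  0.4 -0.5] gap 0.0499 gf 0.0 q [ 0.55  0.69 -0.72  1.3   0.45  1.31  0.36]
shift tool [-0.001   0.0058  0.091 ] n 1.8228106159521122
turn z -0.0023
```

View pics/c5.png

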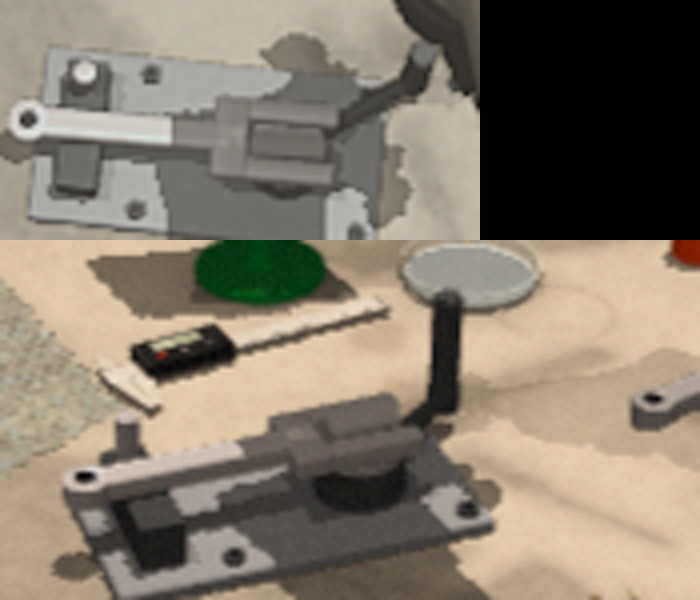

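The spanner is seated on the flats and lies level on the rest beside the pin. Now I'll go down around the grip.

Emit:
servo_tool([
  [[-0.001,0.0055,0.01,0,0,0,0.05],[0,0,0.02,0,0,0,0.05],[0,0,0.02,0,0,0,0.05],[0,0,0.02,0,0,0,0.05],[0,0,0.02,0,0,0,0.05],[0,0,0,0,0,0,0.026],[0,0,0,0,0,0,0.026],[0,0,0,0,0,0,0.026],[0,0,0,0,0,0,0.026]],
])

```text
time: 10.4
eef_pos: [0.6544, -0.0989, 0.0538]
tool_rot: [1.548, 2.731, 0.002]
force: [0.2, 0.0, 0.2]
finger_gap: 0.304
gripper_force: 0.0
```

Run:
```python
from h import *
go(.6527,-.0989,.05,120.9)
S=np.array([.6055,-.02])
for d in range(0,85,10):
    a=np.radians(-59.1-d);print(d,(S+.092*np.array([np.cos(a),np.sin(a)])).round(4),round(61.8-d+59.1,1))
```

```text
t 10.4 pos [ 0.6544 -0.0989  0.0538] head x 120.9 zaxis [ 2.7e-03 -2.0e-04 -1.0e+00] F [0.2 0.  0.2] gap 0.026 gf 0.0 q [ 0.53  0.78 -0.69  1.38  0.51  1.16  0.32]
shift tool [ 0.0009 -0.0015  0.0038] n 0.08343396844682827
turn z -0.0
0 [ 0.6527 -0.0989] 120.9
10 [ 0.6383 -0.1059] 110.9
20 [ 0.6229 -0.1103] 100.9
30 [ 0.6069 -0.112 ] 90.9
40 [ 0.5909 -0.1108] 80.9
50 [ 0.5754 -0.1069] 70.9
60 [ 0.5608 -0.1004] 60.9
70 [ 0.5475 -0.0914] 50.9
80 [ 0.536  -0.0802] 40.9
```

Emit:
servo_tool([
  [[0.0004,-0.008,0,0,0,0.0873,0.026],[0.0004,-0.008,0,0,0,0.0873,0.026],[0.0004,-0.008,0,0,0,0.0873,0.026],[0.0004,-0.008,0,0,0,0.0873,0.026],[0.0004,-0.008,0,0,0,0.0873,0.026],[0.0004,-0.008,0,0,0,0.0873,0.026],[0.0004,-0.008,0,0,0,0.0873,0.026],[0.0004,-0.008,0,0,0,0.0873,0.026],[0,0,0,0,0,0,0.026],[0,0,0,0,0,0,0.026]],
])

```text
time: 11.4
eef_pos: [0.5924, -0.1107, 0.0533]
tool_rot: [2.388, 2.039, 0.002]
force: [0.5, -1.2, -0.2]
finger_gap: 0.306
gripper_force: 0.3
```

Run:
```python
from h import *
go(.5909,-.1108,.052,80.9)
t=imaging.get_image('top');s=imaging.get_image('scene')
C=np.zeros((600,700,3),np.uint8)
C[:240,:480]=cv2.resize(t[190:250,275:395],None,fx=4,fy=4,interpolation=cv2.INTER_CUBIC)
C[240:,:]=cv2.resize(s[185:275,240:415],(700,360),interpolation=cv2.INTER_CUBIC)
cv2.imwrite('pics/c6.png',C)
```

```text
t 11.4 pos [ 0.5924 -0.1107  0.0533] head x 80.99 zaxis [ 1.8e-03 -7.0e-04 -1.0e+00] F [ 0.5 -1.2 -0.2] gap 0.0261 gf 0.2882982918890775 q [ 0.53  0.63 -0.55  1.58  0.37  1.04 -0.29]
shift tool [-0.0003 -0.0015  0.0013] n 0.03961694873918618
turn z 0.0015
```

View pics/c6.png

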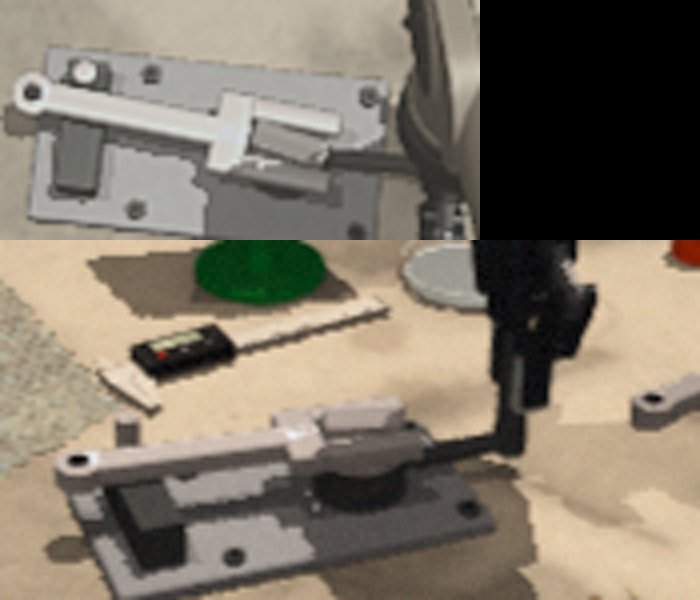

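The lever has swung about 38°. The spanner now bears on the pin and the tang is wedged in the jaw, so I'll continue.

Emit:
servo_tool([
  [[0.0004,-0.008,0,0,0,0.0873,0.026],[0.0004,-0.008,0,0,0,0.0873,0.026],[0.0004,-0.008,0,0,0,0.0873,0.026],[0.0004,-0.008,0,0,0,0.0873,0.026],[0.0004,-0.008,0,0,0,0.0873,0.026],[0.0004,-0.008,0,0,0,0.0873,0.026],[0.0002,-0.004,0,0,0,0.0436,0.026],[0,0,0,0,0,0,0.026],[0,0,0,0,0,0,0.026]],
])

```text
time: 12.4
eef_pos: [0.5458, -0.0887, 0.0525]
tool_rot: [2.864, 1.289, 0.0]
force: [-0.0, -2.2, 0.5]
finger_gap: 0.304
gripper_force: 0.9
```

Emit:
servo_tool([
  [[0.0002,-0.004,0,0,0,0.0436,0.026],[0.0002,-0.004,0,0,0,0.0436,0.026],[0,0,0,0,0,0,0.026]],
])

```text
time: 12.7
eef_pos: [0.5399, -0.0829, 0.0524]
tool_rot: [2.918, 1.162, -0.0]
force: [0.1, -2.0, 0.3]
finger_gap: 0.307
gripper_force: 0.9
```

Emit:
servo_tool([
  [[0.0001,-0.0032,0,0,0,0.035,0.026],[0.0001,-0.0032,0,0,0,0.035,0.026],[0,0,0,0,0,0,0.026]],
])

```text
time: 13.0
eef_pos: [0.5356, -0.0779, 0.0523]
tool_rot: [2.957, 1.06, -0.001]
force: [0.9, -1.9, 0.3]
finger_gap: 0.304
gripper_force: 0.9
```

Emit:
servo_tool([
  [[0.0001,-0.0032,0,0,0,0.035,0.026],[0,0,0,0,0,0,0.026]],
])

```text
time: 13.2
eef_pos: [0.5336, -0.0753, 0.0522]
tool_rot: [2.975, 1.009, -0.001]
force: [1.0, -2.6, 1.0]
finger_gap: 0.304
gripper_force: 0.9
```

Emit:
servo_tool([
  [[0.0001,-0.0032,0,0,0,0.035,0.026],[0,0,0,0,0,0,0.026]],
])

```text
time: 13.4
eef_pos: [0.5329, -0.074, 0.0522]
tool_rot: [2.991, 0.955, 0.003]
force: [2.9, -5.1, -1.6]
finger_gap: 0.302
gripper_force: 2.5
```

Emit:
servo_tool([
  [[0.0001,-0.0032,0,0,0,0.035,0.026],[0,0,0,0,0,0,0.026]],
])

```text
time: 13.6
eef_pos: [0.5328, -0.0731, 0.0523]
tool_rot: [3.005, 0.9, 0.007]
force: [5.4, -7.5, -4.8]
finger_gap: 0.299
gripper_force: 4.4
```

The tool has stalled and the force is rising, so the stop is reached. I'll press a little more to be sure.

Emit:
servo_tool([
  [[0,-0.003,0,0,0,0,0.026],[0,-0.003,0,0,0,0,0.026],[0,0,0,0,0,0,0.026],[0,0,0,0,0,0,0.026]],
])

```text
time: 14.0
eef_pos: [0.5319, -0.072, 0.0524]
tool_rot: [3.001, 0.895, 0.013]
force: [10.6, -12.3, -9.6]
finger_gap: 0.302
gripper_force: 8.1
```

Run:
```python
from h import *
go(.5329,-.074,.052)
```

```text
t 14.0 pos [ 0.5319 -0.072   0.0524] head x 33.22 zaxis [ 0.0106 -0.0075 -0.9999] F [ 10.6 -12.3  -9.6] gap 0.0258 gf 8.05260685243411 q [ 0.39  0.48 -0.38  1.78  0.23  0.91 -1.09]
shift tool [-0.0002  0.0022  0.0004] n 0.04475188026643809
```

Emit:
servo_tool([
  [[0,0.005,0,0,0,0,0.03],[0,0.005,0,0,0,0,0.05],[0,0.002,0,0,0,0,0.05],[0,0,0,0,0,0,0.05],[0,0,-0.02,0,0,0,0.05],[0,0,-0.035,0,0,0,0.05],[0,0,-0.045,0,0,0,0.05],[-0.04,0,-0.02,0,0,0,0.05],[-0.045,0,0,0,0,0,0.05],[-0.045,0,0,0,0,0,0.05]],
])

```text
time: 15.0
eef_pos: [0.4241, -0.1456, 0.1731]
tool_rot: [3.007, 0.907, 0.002]
force: [0.5, -0.9, 0.1]
finger_gap: 0.581
gripper_force: 0.0
```

Emit:
servo_tool([
  [[-0.04,-0.02,0,0,0,0,0.05],[0,0,0,0,0,0,0.05],[0,0,0,0,0,0,0.05]],
])

```text
time: 15.3
eef_pos: [0.3795, -0.1509, 0.1723]
tool_rot: [3.009, 0.902, -0.0]
force: [0.2, 0.1, -0.1]
finger_gap: 0.585
gripper_force: 0.0
```

Run:
```python
from h import *
go(.5329,-.074,.052)
t=imaging.get_image('top');s=imaging.get_image('scene')
C=np.zeros((600,700,3),np.uint8)
C[:240,:480]=cv2.resize(t[190:250,275:395],None,fx=4,fy=4,interpolation=cv2.INTER_CUBIC)
C[240:,:]=cv2.resize(s[185:275,240:415],(700,360),interpolation=cv2.INTER_CUBIC)
cv2.imwrite('pics/c7.png',C)
```

```text
t 15.3 pos [ 0.3795 -0.1509  0.1723] head x 33.36 zaxis [ 0.e+00 -1.e-04 -1.e+00] F [ 0.2  0.1 -0.1] gap 0.05 gf 0.0 q [ 0.69  0.09 -0.38  1.95  0.04  1.11 -0.69]
shift tool [0.1704 0.0201 0.1203] n 4.190969776155053
```

View pics/c7.png

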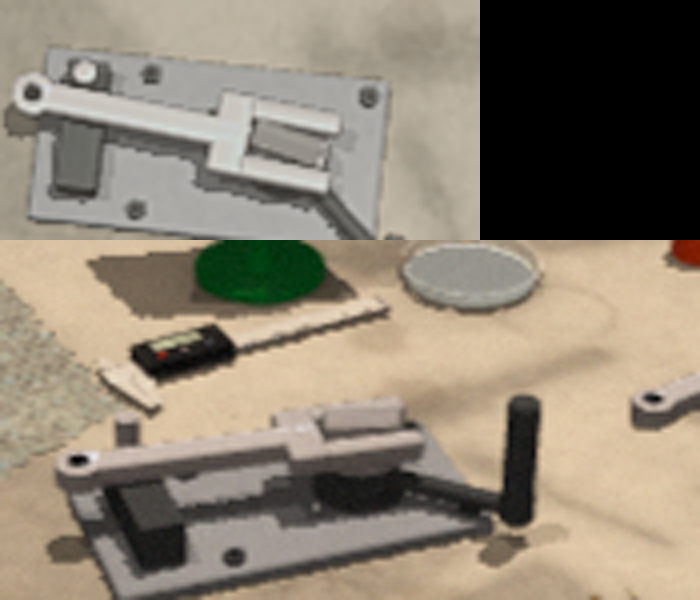

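The spanner is in place against the pin, the lever has swung round to its stop, and the arm is clear. I'll hand the job in.

Run:
```python
from h import *
g=onz('scene',[[240+524/4-.5,185+(403-240)/4-.5]],.09)[0];d=g[:2]-[.6055,-.02];print(g,np.linalg.norm(d),'stud+nut',-.87-np.arctan2(d[1],d[0])-.09)
print(env.job_done())
```

```text
[ 0.53397921 -0.07629702  0.09      ] 0.09101965253993126 stud+nut 1.5147412268257046
the job is handed in; nothing more can be done
None
```

The wide-jaw spanner is on the stud's flats with its handle on the rest against the stop pin, the locknut is turned clockwise to its stop (about 16 N at the grip when it stalled), and the job was handed in at about 15 s with the arm clear; no verdict was returned.

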